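# Set the microscope's filter lever to the third click

### The arm

A 6-joint arm with a two-finger parallel gripper is mounted at the origin on the work surface. World frame = base frame: x ahead of the robot, y to its left, z up, the work surface at z = 0. Lengths are in m, angles in rad, forces in N, time in s.
With the tool pointing down it reaches from about 0.3 to 0.95 m from the base axis. Payload 3.1 kg.
Tool frame: the origin (TCP) lies on the centre line of the jaws, within the pads' length; the fingertips stand ahead of it and the grasp point (between the pads) lies 3 mm ahead of it (r.tip_extent is the z of the fingertips in the tool frame, in m); z points along the fingers, y is the direction in which the jaws open and shut (so a half turn about z gives the same grasp; the last joint's range is limited). The gripper opens to 85 mm and grips with 20 to 120 N. Pads are 22 mm wide; open, the fingers measure 114 mm over their backs; the gripper's body (76 mm by 85 mm) begins 54 mm behind the grasp point. The pads swing forward as they close: fully open they stand 13 mm farther back than shut.
Start: joints at [-1.289, 0.308, 1.634, -0, 1.2, -0.07], TCP at [0.215, -0.587, 0.253] pointing down, gripper open.
Joint ranges: [-3.06, 3.06], [-0.79, 1.96], [0.05, 2.63], [-1.19, 4.34], [0.05, 2.64], [-2.94, 2.94]. Speed limits (rad/s): [2.79, 2.79, 3.14, 3.14, 3.14, 3.14].

### API

Orientations are given as [roll, pitch, yaw] about the fixed x, y, z axes, in that order (R = Rz(yaw) Ry(pitch) Rx(roll)).
In Python, from cell import r gives the robot as it stands. The module is installed in compiled form; this text tells all that it offers.
- The arm moves only by the tool arm_command, never from a script. Its argument "moves" is text: rows parted by semicolons, each of 7 numbers parted by spaces: the shift along the world's x, y, z in m, then the turn, a rotation vector about the world's x, y, z in rad, then the finger opening in m, from 0 to 0.0854. A call has 1 to 5 rows; each row shifts and turns the commanded pose from where the row before left it; what a row does not reach is not made up. A row lasts 1/8 s, in which the tool goes at most 62.5 mm and 10.7 degrees, less where a joint would pass 70% of its speed; a pose out of reach is approached as far as the arm can. A call with a gripper value outside its range is refused whole. The fingers move at their own pace and stop on an object; the grip force is fixed at half the most. Time passes only in rows, so rows that do not move let the fingers close. It gives the time, the measured TCP pose, the force and the opening at its end, in the units of the state.
- r.observe(): the state, without advancing time (a new reading comes with each control period).
- r.snapshot(name): name is "scene" or "top" or "wrist"; returns (picture, depth): 384x512x3 uint8, red, green, blue; 384x512 float32, m along the optical axis (not along the pixel's ray), 0 where there is no reading.
- r.calibration(name): a dict with "fx", "fy", "cx", "cy" (pixels), "cam_to_world" (4x4, takes a point from camera to world coordinates); the wrist camera has in their place "mount" (4x4, takes a point from camera to tool coordinates, whose origin is the TCP and whose axes are the flange's). Camera axes: x right, y up, looking along -z (the intrinsics and any distortion apply to the point x, -y, -z); pixel columns grow to the right and rows downward; lengths in m; the calibration is good to about 2 mm. A picture is of the moment at which its call begins: read the wrist's pose just before it. calibration takes no time and is no camera call.
- r.sign_off(): hands the job in, once; it reports no verdict.
The state is a dict: "t": time; "joint_pos": joint angles; "joint_velocities": joint speeds; "effort": joint torques, N m; "ee_pos": TCP position; "eef_rot": TCP orientation; "ft_force": force on the tool from outside, world axes, zero at the start; "wrist_torque": the same for the moment, N m; "grip_width": opening from 0.0 (shut) to 1.0 (fully open).
Only numpy, scipy, OpenCV 4.12 (cv2) and the standard library are available. Lean on these libraries where they do the work, as an engineer would, in place of code of your own. Each camera call takes 0.05 s, during which the arm holds its last target. There are 200 camera calls.

### The job

Set the inspection microscope's filter lever by feel: with a fingertip, first push its tab all the way home, to the end of the track nearest the robot, and then push it out again click by click, counting three clicks from home, and leave it resting in that third notch without ever running past it to the fourth. Only push the tab by one flat face at a time, never pinching it, and leave everything else standing where it is.

Things in the scene. Friction and masses are not known exactly. Their poses are not given: they have to be found in the camera images.
- microscope: inspection microscope, fixed to the bench. Its white foot is a block 260 (x) x 340 (y) x 70 mm tall (z); origin at the centre of the foot's underside, x to its far side, y to its left. A stage plate (radius 62 mm, 4 mm thick) lies on it at x -10, y +65; an upright column (radius 14) stands at x +90, y +115. The lever's track runs along the foot's x at y = -110 mm
- head (a point): centre of the underside of the camera head, 80 mm across, which hangs from the column over the stage plate, 272 mm above the bench; keep clear
- track_home (a point): point on the foot's top (70 mm above the bench), on the track's centre line, under the tab's centre at home; at x -40, y -110, z 70 mm in the microscope's frame. Black marks on the strip to the +y side of the slot: a long one here for home and five short ones, 16 mm apart towards the foot's +x, for notches one to five. A white dot at the tab's foot points at the mark
- lever (a joint): lever travel, m: 0 at home (track end nearest the robot, stop 1.5 mm beyond), growing along the foot's +x, away from the robot. Clicks into notches at 0 (home), 0.016, 0.032, 0.048, 0.064, 0.080. A 4 to 6 N push leaves a notch; past the half-way crest it snaps about 8 mm ahead by itself into the next and stays there. Starts in or near notch one or two, never home
- lever_tab (a point): centre of the lever's upright black tab: 14 mm thick along the track, 32 mm across it, 34 mm tall; its lower edge 3 mm, this centre 20 mm and its top 37 mm above the foot's top. It moves with the lever, only along the track. Its flat faces are 7 mm either way along the track: push the one on the robot's side to move it out, the far one to move it home
- profile: offcut of aluminium H-section, 36 x 34 x 40 mm tall, standing on the round stage plate; origin centre of its underside; leave alone
- weight: small brass weight, 26 mm across, 32 mm tall, standing on the foot's near part; origin centre of its underside; leave alone
- vial: amber glass jar with white cap, 24 mm across, 45 mm tall, standing on the foot's far part; origin centre of its underside; leave alone
- tray: grey open tray on the bench, 170 x 120 x 30 mm; origin centre of its underside; leave alone
- offcut_a: H-section offcut, 40 mm tall, standing in the tray; leave alone
- offcut_b: aluminium angle offcut, 40 x 30 x 30 mm, in the tray; leave alone
- driver: screwdriver, 170 mm, lying on the bench; leave alone
- cleaner: white bottle, 54 mm across, 150 mm tall, on the bench; leave alone
- mug: white mug, 80 mm across, 95 mm tall, on the bench; leave alone

How it is judged:
By the outcome, as a careful person would: the job done as asked, in the order asked, and still so for the second after the job is handed in, with the robot touching nothing.
It also fails if it takes over 58 s, if anything falls off the work surface, if the arm or the gripper's body presses on something with over 40 N, if the wrist force passes 120 N, or if a joint passes its speed limit or range.

## Working session

There is one attempt and no reset: what is moved stays moved. The work goes in short steps, Python scripts to look and compute and a tool call to move; the robot and the scene stay as the last step left them, time stands still between calls to the robot, and variables do not carry over. Pictures are saved under pics/ and viewed, about 8 in all and at most 12, crops included, and the job is handed in when it is done.

Besides the shell and the picture viewer there is one more tool, called after "Emit:" as name(argument=value, ...), one argument or row to a line, values as JSON. arm_command: Moves the arm, as the interface text tells. Its arguments: {"type":"object","properties":{"moves":{"type":"string"}},"required":["moves"]}

```bash
mkdir -p pics
python3 - <<'E'
from cell import r
import cv2,numpy as np
print(r.observe(), r.tip_extent)
for n in("scene","top"):
    p,d=r.snapshot(n); cv2.imwrite(f"pics/{n}.png",p[:,:,::-1]); np.savez(f"{n}.npz",p=p,d=d); c=r.calibration(n)
    print(n,c)
E
```

```text
{'t': 0.0, 'joint_pos': array([-1.28871597e+00,  3.09050747e-01,  1.63520120e+00, -1.57012576e-05,
        1.19968410e+00, -6.96902818e-02]), 'joint_velocities': array([-1.14628432e-03,  5.22685719e-04, -1.63641743e-04,  4.99970016e-05,
       -3.96129000e-05,  1.01381597e-03]), 'effort': array([-3.63726467e-04, -4.15255523e+01, -2.76665103e+01,  7.11323582e-05,
        1.02691210e-02,  5.78814948e-06]), 'ee_pos': array([ 0.21510966, -0.58598864,  0.25201155]), 'eef_rot': array([-3.13925394e+00, -1.48595370e-04,  3.51776175e-01]), 'ft_force': array([-0.54929802,  0.2179283 ,  0.78441007]), 'wrist_torque': array([ 0.03477621, -0.02389032, -0.00756109]), 'grip_width': 0.997488579675697} 0.022
scene {'fx': 445.39664109916686, 'fy': 445.39664109916686, 'cx': 250.95799271520127, 'cy': 184.24148962150508, 'cam_to_world': array([[ 0.87699088, -0.27496207,  0.39405946,  1.01238013],
       [ 0.48050044,  0.49754469, -0.72219707, -0.9979066 ],
       [ 0.00251461,  0.82270599,  0.56846155,  0.93333232],
       [ 0.        ,  0.        ,  0.        ,  1.        ]])}
top {'fx': 355.7616956897277, 'fy': 355.7616956897277, 'cx': 255.2673442589401, 'cy': 183.42059217633857, 'cam_to_world': array([[ 0.02170588,  0.99838354, -0.05252779,  0.41489028],
       [-0.99966804,  0.02240326,  0.01272406, -0.00556261],
       [ 0.01388028,  0.05223416,  0.9985384 ,  1.20723768],
       [ 0.        ,  0.        ,  0.        ,  1.        ]])}
```

View pics/top.png

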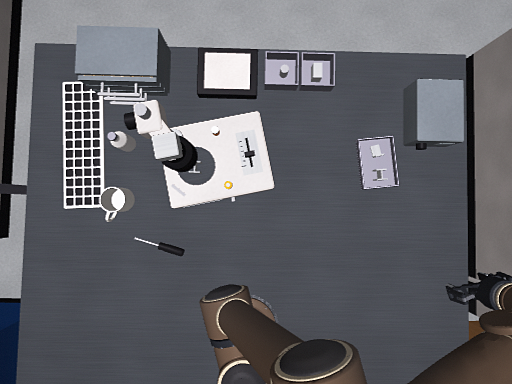

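View pics/scene.png

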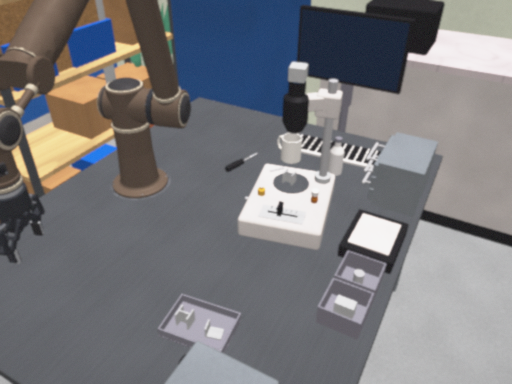

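The top view shows the white foot around (218,160), the strip and black tab near (250,154), the brass weight at (228,185) and the vial at (215,131). The scene view agrees. Next I fit the foot outline and zoom in on the strip.

```bash
cat > h.py <<'E'
import numpy as np,cv2
from cell import r
def ray(c,uv,T):
    d=np.array([(uv[0]-c["cx"])/c["fx"],-(uv[1]-c["cy"])/c["fy"],-1.]); return T[:3,3],T[:3,:3]@d
def plane(c,uv,z,T=None):
    T=c["cam_to_world"] if T is None else T
    o,d=ray(c,uv,T); return o+d*(z-o[2])/d[2]
E
python3 - <<'E'
from h import *
for n,box in(("top",(155,100,285,215)),("scene",(225,150,345,250))):
    z=np.load(n+".npz"); p,d=z["p"],z["d"]; c=r.calibration(n);T=c["cam_to_world"]
    v,u=np.mgrid[:384,:512]; P=np.stack([(u-c["cx"])/c["fx"]*d,-(v-c["cy"])/c["fy"]*d,-d],-1)@T[:3,:3].T+T[:3,3]
    m=(abs(P[...,2]-.07)<.012)&(d>0)&(u>box[0])&(u<box[2])&(v>box[1])&(v<box[3])
    m=cv2.morphologyEx(m.astype(np.uint8),cv2.MORPH_OPEN,np.ones((3,3)))
    k,l,s,_=cv2.connectedComponentsWithStats(m); i=1+np.argmax(s[1:,4])
    pts=np.array([plane(c,q,.07)[:2] for q in np.argwhere(l==i)[:,::-1]])
    R=cv2.minAreaRect((pts*1000).astype(np.float32)); print(n,s[i],R,"z med",np.median(P[l==i][:,2]))
    x0,y0,x1,y1=(225,115,280,200) if n=="top" else (235,180,335,240)
    cv2.imwrite(f"pics/{n}_c.png",cv2.resize(p[y0:y1,x0:x1,::-1],None,fx=7,fy=7,interpolation=cv2.INTER_CUBIC))
E
python3 -c "
import cv2,numpy as np
a=cv2.imread('pics/top_c.png');b=cv2.imread('pics/scene_c.png');
print(a.shape,b.shape)
b=cv2.resize(b,None,fx=.58,fy=.58)
o=np.zeros((600,800,3),np.uint8);o[:595,:385]=a;o[:b.shape[0],388:388+b.shape[1]]=b;cv2.imwrite('pics/both.png',o)"
```

```text
top [ 164  111  111   97 6798] ((550.219482421875, 108.86304473876953), (257.2616271972656, 336.5322570800781), 12.533527374267578) z med 0.06940857641975151
scene [ 238  164   96   73 4421] ((556.7776489257812, 98.94976043701172), (256.551513671875, 347.8186950683594), 12.532551765441895) z med 0.07064700060755724
(595, 385, 3) (420, 700, 3)
```

View pics/both.png

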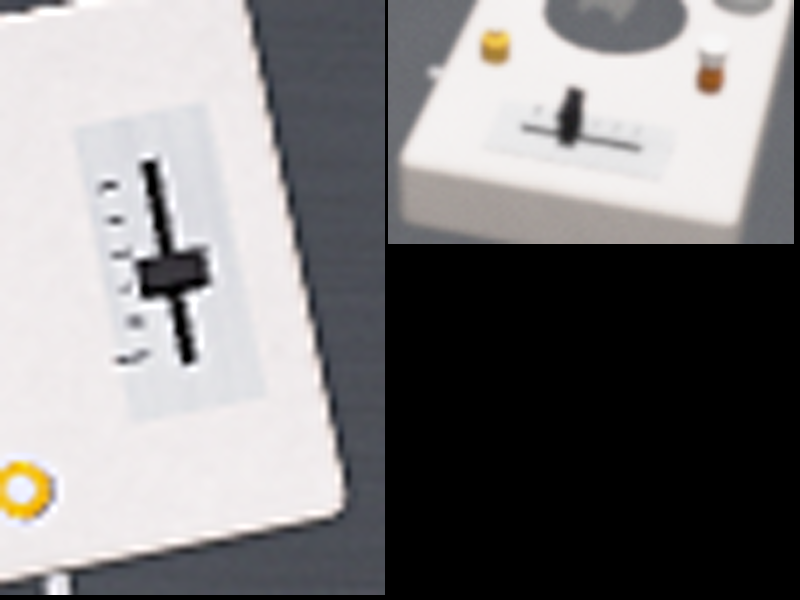

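The crops show six marks with home at the bottom (crop (131,357)). The tab is at crop (172,270), which puts it near notch two. The weight is at crop (22,490). Now I turn these into positions.

Run:
```python
from h import *
c=r.calibration("top")
f=lambda x,y:(225+(x+.5)/7-.5,115+(y+.5)/7-.5)
a=np.radians(12.53);R=np.array([[np.cos(a),-np.sin(a)],[np.sin(a),np.cos(a)]]);C=np.array([.5515,.107])
print("home pred",C+R@[-.04,-.11])
for n,q,z in[("mark0",(131,357),.07),("mark5",(108,185),.07),("slot lo",(188,360),.07),("slot hi",(149,163),.07),("tabtop",(172,268),.107)]:
    w=plane(c,f(*q),z);print(n,w.round(4),"foot",(R.T@(w[:2]-C)).round(4))
for n,q,z in[("weight",(228,185),.102),("vial",(215,131),.115)]:
    w=plane(c,q,z);print(n,w.round(4),"foot",(R.T@(w[:2]-C)).round(4))
```

```text
home pred [ 0.53631728 -0.00905811]
mark0 [0.5312 0.0196 0.07  ] foot [-0.0388 -0.0809]
mark5 [0.6103 0.0321 0.07  ] foot [ 0.0412 -0.0859]
slot lo [ 0.5304 -0.0065  0.07  ] foot [-0.0452 -0.1062]
slot hi [0.621  0.0134 0.07  ] foot [ 0.0475 -0.1064]
tabtop [0.5675 0.0015 0.107 ] foot [-0.0073 -0.1064]
weight [0.4662 0.065  0.102 ] foot [-0.0924 -0.0225]
vial [0.6319 0.1086 0.115 ] foot [ 0.0788 -0.0159]
```

Emit:
arm_command(
  moves="0.03 0.06 0.02 0 0 -0.067 0;0.03 0.06 0 0 0 -0.066 0;0.03 0.06 0 0 0 0 0;0.03 0.06 0 0 0 0 0;0.03 0.06 0 0 0 0 0",
)

```text
t: 0.72
ee_pos: [0.3543, -0.3075, 0.2708]
eef_rot: [-3.141, -0.0, 0.218]
ft_force: [1.0, -0.7, -0.8]
grip_width: 0.001
```

Emit:
arm_command(
  moves="0.034 0.042 0 0 0 0 0;0.034 0.042 0 0 0 0 0;0.034 0.042 0 0 0 0 0;0.034 0.042 0 0 0 0 0;0.034 0.042 0 0 0 0 0",
)

```text
t: 1.35
ee_pos: [0.5246, -0.0979, 0.2708]
eef_rot: [3.142, 0.0, 0.219]
ft_force: [0.5, -0.2, -0.1]
grip_width: -0.002
```

Emit:
arm_command(
  moves="0.034 0.042 -0.01 0 0 0 0;0.034 0.042 -0.03 0 0 0 0;0 0 0 0 0 0 0",
)

```text
t: 1.72
ee_pos: [0.5911, -0.0124, 0.227]
eef_rot: [-3.139, 0.006, 0.223]
ft_force: [-0.7, 0.5, -0.4]
grip_width: -0.002
```

Run:
```python
from h import *
print(r.observe()["ee_pos"],r.observe()["eef_rot"],r.calibration("wrist"))
p,d=r.snapshot("wrist");q,_=r.snapshot("top")
cv2.imwrite("pics/w1.png",p[:,:,::-1])
```

```text
[ 0.59108285 -0.01241194  0.22704914] [-3.13875597  0.00629188  0.22326262] {'fx': 315.9824326976298, 'fy': 315.9824326976298, 'cx': 255.19576401494024, 'cy': 188.10879081355137, 'mount': array([[ 2.44760448e-04,  9.65842114e-01,  2.59131148e-01,
         6.48110725e-02],
       [ 9.99999970e-01, -2.31199854e-04, -8.28070448e-05,
         6.15015754e-04],
       [-2.00674475e-05,  2.59131160e-01, -9.65842141e-01,
        -1.20057868e-01],
       [ 0.00000000e+00,  0.00000000e+00,  0.00000000e+00,
         1.00000000e+00]])}
```

View pics/w1.png

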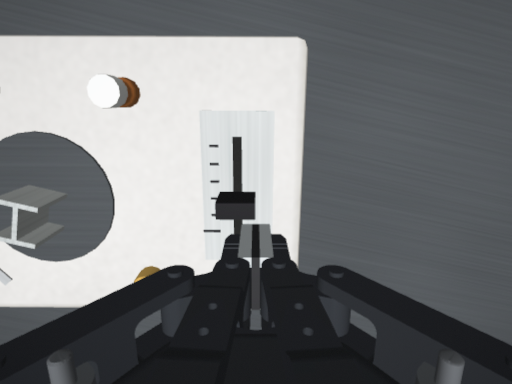

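The wrist view is square with the foot. Slot top is at (237,138), the tab top around (237,211) with its far face above it, the home mark at (212,231) and the fingertip at about (256,240). I'll refine the positions from this.

```bash
cat >> h.py <<'E'
from scipy.spatial.transform import Rotation as Ro
def wT(s,c):
    T=np.eye(4);T[:3,:3]=Ro.from_euler("xyz",s["eef_rot"]).as_matrix();T[:3,3]=s["ee_pos"];return T@c["mount"]
a=np.radians(12.53);R2=np.array([[np.cos(a),-np.sin(a)],[np.sin(a),np.cos(a)]]);C=np.array([.5515,.107])
def foot(w): return (R2.T@(np.array(w)[:2]-C)).round(4)
E
python3 - <<'E'
from h import *
s=r.observe();c=r.calibration("wrist");T=wT(s,c)
print("tcp",s["ee_pos"],foot(s["ee_pos"]))
for n,q,z in[("slot hi",(237,138),.07),("mark5",(213,146),.07),("mark4",(214,164),.07),("mark3",(214,181),.07),("mark0",(212,231),.07),("tabtop L",(217,211),.107),("tabtop R",(256,211),.107),("far top edge",(237,205),.107),("near top edge",(237,218),.107),("far bottom",(237,193),.073),("right edge",(303,60),.07),("right edge",(299,260),.07),("far edge",(60,37),.07),("far edge",(280,38),.07)]:
    w=plane(c,q,z,T);print(n,w.round(4),foot(w))
i=cv2.imread("pics/w1.png");cv2.imwrite("pics/w1c.png",cv2.resize(i[125:265,180:320],None,fx=4,fy=4,interpolation=cv2.INTER_CUBIC))
t=np.linalg.inv(T)@np.append(s["ee_pos"]+[0,0,-.022],1);print("tip px",c["cx"]-c["fx"]*t[0]/t[2],c["cy"]+c["fy"]*t[1]/t[2])
E
```

```text
tcp [ 0.5910986  -0.01526458  0.22990395] [ 0.0121 -0.1279]
slot hi [0.6218 0.0074 0.07  ] [ 0.047  -0.1125]
mark5 [0.6102 0.0267 0.07  ] [ 0.0399 -0.0911]
mark4 [0.5945 0.0228 0.07  ] [ 0.0237 -0.0915]
mark3 [0.579  0.0199 0.07  ] [ 0.008 -0.091]
mark0 [0.5304 0.0127 0.07  ] [-0.0411 -0.0875]
tabtop L [0.5649 0.01   0.107 ] [-0.0079 -0.0976]
tabtop R [ 0.5718 -0.0209  0.107 ] [-0.0079 -0.1292]
far top edge [ 0.5735 -0.0048  0.107 ] [-0.0028 -0.1139]
near top edge [ 0.5625 -0.007   0.107 ] [-0.014  -0.1137]
far bottom [ 0.5733 -0.0029  0.073 ] [-0.0025 -0.112 ]
right edge [ 0.6964 -0.0327  0.07  ] [ 0.1111 -0.1679]
right edge [ 0.519  -0.0759  0.07  ] [-0.0714 -0.1715]
far edge [0.6701 0.1643 0.07  ] [0.1282 0.0302]
far edge [ 0.7084 -0.0102  0.07  ] [ 0.1278 -0.1485]
tip px 253.90875672402842 240.8893707700652
```

View pics/w1c.png

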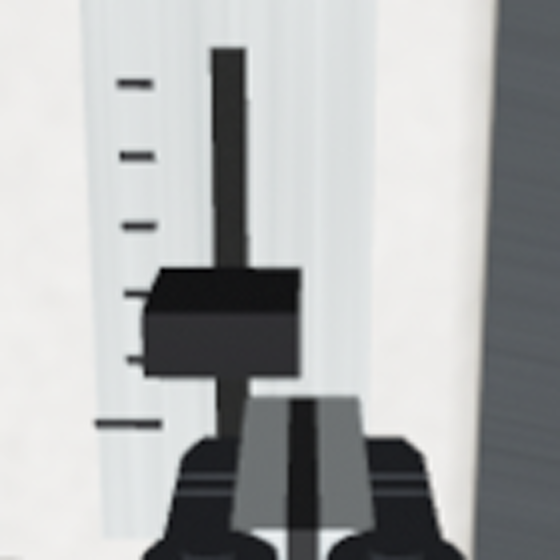

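Emit:
arm_command(
  moves="0.012 0.02 0 0 0 0 0;0 0 0 0 0 0 0;0 0 -0.03 0 0 0 0;0 0 -0.03 0 0 0 0;0 0 0 0 0 0 0",
)

```text
t: 2.45
ee_pos: [0.6016, 0.0039, 0.1691]
eef_rot: [-3.14, 0.005, 0.218]
ft_force: [0.0, -0.7, 0.2]
grip_width: -0.0
```

Emit:
arm_command(
  moves="0.001 0.002 -0.03 0 -0.005 0 0;0 0 -0.02 0 0 0 0;0 0 -0.009 0 0 0 0;0 0 0 0 0 0 0",
)

```text
t: 2.95
ee_pos: [0.6047, 0.0063, 0.1119]
eef_rot: [3.141, -0.004, 0.219]
ft_force: [0.6, -0.4, -0.6]
grip_width: -0.005
```

Run:
```python
from h import *
s=r.observe();print(s["ee_pos"],foot(s["ee_pos"]),s["eef_rot"],s["ft_force"])
p,d=r.snapshot("wrist");cv2.imwrite("pics/w2.png",p[:,:,::-1])
```

```text
[0.60473804 0.00630809 0.11193377] [ 0.0301 -0.1098] [ 3.14068273 -0.00407296  0.2186836 ] [ 0.60388711 -0.38926517 -0.61793867]
```

View pics/w2.png

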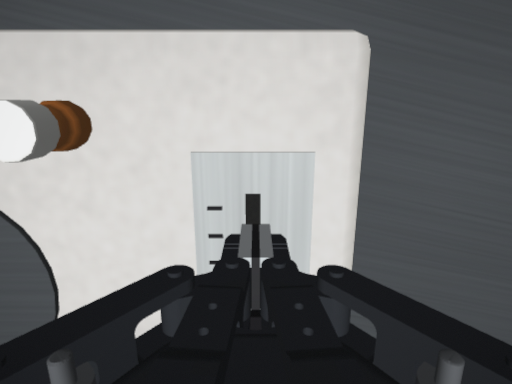

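The finger is down behind the tab, centred on the slot (slot u≈253, tip u≈256), and touching nothing. Pushing toward home now.

Emit:
arm_command(
  moves="-0.0098 -0.0022 0 0 0 0 0;-0.0049 -0.0011 0 0 0 0 0;0 0 0 0 0 0 0",
)

```text
t: 3.38
ee_pos: [0.5897, 0.003, 0.1125]
eef_rot: [3.14, -0.005, 0.219]
ft_force: [1.3, -0.3, -0.4]
grip_width: -0.004
```

Emit:
arm_command(
  moves="-0.0029 -0.0006 0 0 0 0 0;-0.0029 -0.0006 0 0 0 0 0",
)

```text
t: 3.62
ee_pos: [0.5859, 0.0021, 0.1125]
eef_rot: [3.14, -0.009, 0.218]
ft_force: [4.6, 1.6, -3.4]
grip_width: 0.0
```

Emit:
arm_command(
  moves="-0.0029 -0.0007 0 0 0 0 0;-0.0029 -0.0006 0 0 0 0 0",
)

```text
t: 3.88
ee_pos: [0.5798, 0.0008, 0.1125]
eef_rot: [3.14, -0.008, 0.219]
ft_force: [1.4, 0.2, -0.9]
grip_width: 0.001
```

Emit:
arm_command(
  moves="-0.0029 -0.0006 0 0 0 0 0;-0.0029 -0.0007 0 0 0 0 0",
)

```text
t: 4.12
ee_pos: [0.5716, -0.0008, 0.1118]
eef_rot: [3.141, -0.003, 0.219]
ft_force: [0.8, 0.1, -0.2]
grip_width: -0.001
```

Emit:
arm_command(
  moves="-0.0029 -0.0006 0 0 0 0 0;-0.0029 -0.0007 0 0 0 0 0",
)

```text
t: 4.38
ee_pos: [0.5687, -0.0017, 0.1125]
eef_rot: [3.14, -0.01, 0.218]
ft_force: [4.9, 1.5, -3.9]
grip_width: -0.001
```

Emit:
arm_command(
  moves="-0.0029 -0.0006 0 0 0 0 0;-0.0029 -0.0007 0 0 0 0 0",
)

```text
t: 4.62
ee_pos: [0.5607, -0.0034, 0.1122]
eef_rot: [3.141, -0.004, 0.219]
ft_force: [-0.0, 0.4, 0.5]
grip_width: -0.003
```

Emit:
arm_command(
  moves="-0.0029 -0.0006 0 0 0 0 0;-0.002 -0.0004 0 0 0 0 0",
)

```text
t: 4.88
ee_pos: [0.5553, -0.0044, 0.1119]
eef_rot: [3.141, -0.003, 0.219]
ft_force: [1.7, -0.2, -0.4]
grip_width: 0.002
```

Emit:
arm_command(
  moves="-0.002 -0.0004 0 0 0 0 0;0 0 0 0 0 0 0",
)

```text
t: 5.12
ee_pos: [0.5548, -0.0046, 0.1123]
eef_rot: [3.14, -0.006, 0.219]
ft_force: [2.5, 1.3, -1.4]
grip_width: -0.0
```

Emit:
arm_command(
  moves="-0.002 -0.0004 0 0 0 0 0;0 0 0 0 0 0 0",
)

```text
t: 5.38
ee_pos: [0.5538, -0.0049, 0.1125]
eef_rot: [3.14, -0.008, 0.219]
ft_force: [4.6, 1.4, -2.3]
grip_width: -0.003
```

Emit:
arm_command(
  moves="-0.002 -0.0004 0 0 0 0 0;0 0 0 0 0 0 0",
)

```text
t: 5.62
ee_pos: [0.5535, -0.005, 0.1127]
eef_rot: [3.14, -0.013, 0.218]
ft_force: [8.3, 2.4, -6.2]
grip_width: -0.007
```

Emit:
arm_command(
  moves="-0.002 -0.0004 0 0 0 0 0;0 0 0 0 0 0 0",
)

```text
t: 5.88
ee_pos: [0.5533, -0.0052, 0.1132]
eef_rot: [3.139, -0.017, 0.218]
ft_force: [11.2, 4.3, -7.8]
grip_width: 0.0
```

Emit:
arm_command(
  moves="-0.002 -0.0004 0 0 0 0 0;0 0 0 0 0 0 0",
)

```text
t: 6.12
ee_pos: [0.5532, -0.0053, 0.1136]
eef_rot: [3.138, -0.022, 0.217]
ft_force: [15.1, 4.3, -10.7]
grip_width: -0.003
```

The push is against the hard stop at TCP x≈0.5533: force climbed to 15 N with no motion. I'll back off, lift and cross to the near side.

Emit:
arm_command(
  moves="0.0098 0.0022 0 0 0 0 0;0.0078 0.0018 0 0 0 0 0;0 0 0.025 0 0 0 0;0 0 0.025 0 0 0 0;0 0 0 0 0 0 0",
)

```text
t: 6.75
ee_pos: [0.565, -0.0025, 0.1639]
eef_rot: [3.139, -0.008, 0.219]
ft_force: [0.2, -0.2, 0.0]
grip_width: 0.004
```

Run:
```python
from h import *
s=r.observe();f=foot(s["ee_pos"]);print(s["ee_pos"],f,s["eef_rot"],s["ft_force"])
print("delta to f=(-.074,-.110):",R2@(np.array([-.074,-.110])-f))
```

```text
[ 0.56503415 -0.00249535  0.16388132] [-0.0105 -0.1098] [ 3.13935244 -0.00757224  0.21887121] [ 0.15198668 -0.24837718  0.00075782]
delta to f=(-.074,-.110): [-0.0619442  -0.01397161]
```

Emit:
arm_command(
  moves="-0.031 -0.007 0 0 0 0 0;-0.031 -0.007 0 0 0.006 0 0;0 0 0 0 0 0 0",
)

```text
t: 7.12
ee_pos: [0.4982, -0.0163, 0.16]
eef_rot: [-3.14, 0.007, 0.218]
ft_force: [-0.3, -0.2, 0.4]
grip_width: 0.002
```

Run:
```python
from h import *
s=r.observe();f=foot(s["ee_pos"]);print(s["ee_pos"],f,s["eef_rot"],s["ft_force"])
p,d=r.snapshot("wrist");cv2.imwrite("pics/w3.png",p[:,:,::-1])
```

```text
[ 0.49819486 -0.01630772  0.16001444] [-0.0788 -0.1088] [-3.13960944  0.00680067  0.2180641 ] [-0.27133285 -0.23039481  0.4305908 ]
```

View pics/w3.png

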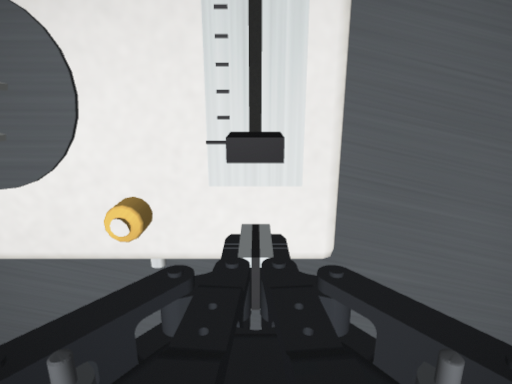

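The tab sits at the long home mark (215,142) with all five short marks free beyond it, and the finger is well clear on the near side. Descending.

Emit:
arm_command(
  moves="0 0 -0.025 0 -0.005 0 0;0 0 -0.022 0 0 0 0;0 0 0 0 0 0 0",
)

```text
t: 7.55
ee_pos: [0.5008, -0.016, 0.1131]
eef_rot: [-3.141, 0.0, 0.219]
ft_force: [-1.2, -0.2, 0.2]
grip_width: -0.004
```

Emit:
arm_command(
  moves="0.0098 0.0022 0 0 0 0 0;0 0 0 0 0 0 0",
)

```text
t: 7.8
ee_pos: [0.5143, -0.0141, 0.1165]
eef_rot: [3.14, -0.008, 0.219]
ft_force: [0.2, 0.1, -0.6]
grip_width: -0.0
```

Emit:
arm_command(
  moves="0.0049 0.0011 0 0 0 0 0;0 0 0 0 0 0 0",
)

```text
t: 8.05
ee_pos: [0.5174, -0.0129, 0.1157]
eef_rot: [3.14, -0.005, 0.219]
ft_force: [-0.3, -0.3, 0.6]
grip_width: -0.003
```

Emit:
arm_command(
  moves="0.002 0.0004 0 0 0 0 0;0 0 0 0 0 0 0",
)

```text
t: 8.3
ee_pos: [0.5187, -0.0126, 0.1152]
eef_rot: [3.141, -0.004, 0.219]
ft_force: [-0.1, 0.2, -0.2]
grip_width: -0.003
```

Emit:
arm_command(
  moves="0.002 0.0005 0 0 0 0 0;0 0 0 0 0 0 0",
)

```text
t: 8.55
ee_pos: [0.5203, -0.0121, 0.115]
eef_rot: [3.141, -0.003, 0.219]
ft_force: [-1.0, -0.2, 0.1]
grip_width: 0.001
```

Emit:
arm_command(
  moves="0.002 0.0004 0 0 0 0 0;0 0 0 0 0 0 0",
)

```text
t: 8.8
ee_pos: [0.5211, -0.0118, 0.1148]
eef_rot: [3.141, 0.0, 0.219]
ft_force: [-4.2, -1.5, 2.8]
grip_width: 0.001
```

Emit:
arm_command(
  moves="0.002 0.0005 0 0 0 0 0;0 0 0 0 0 0 0",
)

```text
t: 9.05
ee_pos: [0.5235, -0.0113, 0.1147]
eef_rot: [3.141, -0.001, 0.219]
ft_force: [-3.6, -2.7, 2.3]
grip_width: 0.001
```

Emit:
arm_command(
  moves="0.002 0.0004 0 0 0 0 0;0 0 0 0 0 0 0",
)

```text
t: 9.3
ee_pos: [0.5269, -0.0106, 0.1148]
eef_rot: [3.141, -0.005, 0.219]
ft_force: [-1.5, -0.2, -1.2]
grip_width: 0.0
```

Emit:
arm_command(
  moves="0.002 0.0004 0 0 0 0 0;0 0 0 0 0 0 0",
)

```text
t: 9.55
ee_pos: [0.5303, -0.0103, 0.1157]
eef_rot: [3.14, -0.007, 0.219]
ft_force: [-0.2, -0.6, -0.2]
grip_width: -0.001
```

Click one: the force dropped at x≈0.528. Continuing, with next contact expected at about 0.536.

Emit:
arm_command(
  moves="0.003 0.0006 0 0 0 0 0;0 0 0 0 0 0 0",
)

```text
t: 9.8
ee_pos: [0.5326, -0.0098, 0.1156]
eef_rot: [3.14, -0.006, 0.219]
ft_force: [-1.0, 0.0, -0.4]
grip_width: 0.0
```

Emit:
arm_command(
  moves="0.002 0.0005 0 0 0 0 0;0 0 0 0 0 0 0",
)

```text
t: 10.05
ee_pos: [0.5339, -0.0093, 0.1152]
eef_rot: [3.141, -0.004, 0.219]
ft_force: [0.3, -0.1, -0.4]
grip_width: 0.002
```

Emit:
arm_command(
  moves="0.002 0.0004 0 0 0 0 0;0 0 0 0 0 0 0",
)

```text
t: 10.3
ee_pos: [0.5357, -0.0088, 0.1151]
eef_rot: [3.141, -0.004, 0.219]
ft_force: [0.3, -0.3, 0.8]
grip_width: -0.0
```

Emit:
arm_command(
  moves="0.002 0.0005 0 0 0 0 0;0 0 0 0 0 0 0",
)

```text
t: 10.55
ee_pos: [0.5364, -0.0086, 0.1149]
eef_rot: [3.141, -0.001, 0.219]
ft_force: [-4.3, -2.3, 3.1]
grip_width: -0.0
```

Emit:
arm_command(
  moves="0.002 0.0004 0 0 0 0 0;0 0 0 0 0 0 0",
)

```text
t: 10.8
ee_pos: [0.5386, -0.0081, 0.1148]
eef_rot: [3.141, -0.001, 0.219]
ft_force: [-4.8, -1.6, 1.3]
grip_width: 0.0
```

Emit:
arm_command(
  moves="0.002 0.0004 0 0 0 0 0;0 0 0 0 0 0 0",
)

```text
t: 11.05
ee_pos: [0.5417, -0.0074, 0.1148]
eef_rot: [3.141, -0.004, 0.219]
ft_force: [-2.8, -0.8, -0.7]
grip_width: -0.001
```

Emit:
arm_command(
  moves="0.002 0.0004 0 0 0 0 0;0 0 0 0 0 0 0",
)

```text
t: 11.3
ee_pos: [0.5451, -0.007, 0.1155]
eef_rot: [3.14, -0.007, 0.219]
ft_force: [-0.5, -0.3, -0.2]
grip_width: 0.001
```

Click two. Next contact should be at about 0.552.

Emit:
arm_command(
  moves="0.003 0.0007 0 0 0 0 0;0 0 0 0 0 0 0",
)

```text
t: 11.55
ee_pos: [0.5478, -0.0064, 0.1157]
eef_rot: [3.14, -0.006, 0.219]
ft_force: [0.4, -0.4, 0.8]
grip_width: 0.0
```

Emit:
arm_command(
  moves="0.002 0.0005 0 0 0 0 0;0 0 0 0 0 0 0",
)

```text
t: 11.8
ee_pos: [0.5489, -0.0059, 0.1152]
eef_rot: [3.141, -0.004, 0.219]
ft_force: [-0.4, -0.3, 0.3]
grip_width: -0.001
```

Emit:
arm_command(
  moves="0.002 0.0004 0 0 0 0 0;0 0 0 0 0 0 0",
)

```text
t: 12.05
ee_pos: [0.5508, -0.0056, 0.1152]
eef_rot: [3.141, -0.004, 0.219]
ft_force: [-0.0, 0.2, -0.4]
grip_width: -0.003
```

Emit:
arm_command(
  moves="0.002 0.0005 0 0 0 0 0;0 0 0 0 0 0 0",
)

```text
t: 12.3
ee_pos: [0.5518, -0.0052, 0.115]
eef_rot: [3.141, -0.002, 0.219]
ft_force: [-2.7, -0.9, 1.6]
grip_width: -0.002
```

Emit:
arm_command(
  moves="0.002 0.0004 0 0 0 0 0;0 0 0 0 0 0 0",
)

```text
t: 12.55
ee_pos: [0.5531, -0.0049, 0.1148]
eef_rot: [3.141, 0.0, 0.219]
ft_force: [-4.6, -1.1, 3.5]
grip_width: -0.001
```

Emit:
arm_command(
  moves="0.002 0.0004 0 0 0 0 0;0 0 0 0 0 0 0",
)

```text
t: 12.8
ee_pos: [0.5558, -0.0042, 0.1147]
eef_rot: [3.141, -0.002, 0.219]
ft_force: [-3.4, -1.1, 1.3]
grip_width: -0.004
```

Emit:
arm_command(
  moves="0.001 0.0002 0 0 0 0 0;0 0 0 0 0 0 0",
)

```text
t: 13.05
ee_pos: [0.5576, -0.0039, 0.1147]
eef_rot: [3.141, -0.004, 0.219]
ft_force: [-1.7, -0.0, -0.8]
grip_width: 0.001
```

Emit:
arm_command(
  moves="0.001 0.0002 0 0 0 0 0;0 0 0 0 0 0 0",
)

```text
t: 13.3
ee_pos: [0.5594, -0.0038, 0.1153]
eef_rot: [3.14, -0.006, 0.219]
ft_force: [-0.9, 0.5, -1.3]
grip_width: 0.003
```

Emit:
arm_command(
  moves="0.001 0.0002 0 0 0 0 0;0 0 0 0 0 0 0",
)

```text
t: 13.55
ee_pos: [0.561, -0.0037, 0.1158]
eef_rot: [3.14, -0.007, 0.219]
ft_force: [-0.8, -0.6, 0.4]
grip_width: -0.003
```

That matches the third click. I'll back off, lift and check by camera.

Emit:
arm_command(
  moves="-0.0195 -0.0043 0 0 0 0 0;-0.0195 -0.0043 0 0 0 0 0;0 0 0.03 0 0 0 0;0 0 0.04 0 0 0 0;0 0 0 0 0 0 0",
)

```text
t: 14.18
ee_pos: [0.5245, -0.0127, 0.1895]
eef_rot: [3.137, -0.014, 0.219]
ft_force: [0.3, 0.4, 0.3]
grip_width: -0.001
```

Run:
```python
from h import *
s=r.observe();print(s["ee_pos"],foot(s["ee_pos"]),s["ft_force"])
p,d=r.snapshot("wrist");q,_=r.snapshot("scene")
o=np.vstack([cv2.resize(p[60:300,120:400],None,fx=2,fy=2),]);cv2.imwrite("pics/w4.png",o[:,:,::-1])
```

```text
[ 0.52451598 -0.01266739  0.1895373 ] [-0.0523 -0.111 ] [0.32605807 0.35449982 0.32734366]
```

View pics/w4.png

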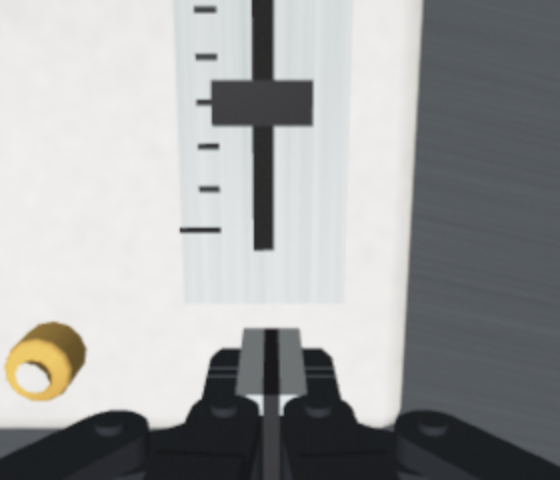

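The tab is centred on the third short mark (rows: home 230, then 189, 147, 102; tab at about 102), and the gripper is clear. Handing in.

Emit:
arm_command(
  moves="0 0 0 0 0 0 0;0 0 0 0 0 0 0",
)

```text
t: 14.52
ee_pos: [0.5198, -0.0121, 0.1838]
eef_rot: [3.142, -0.002, 0.219]
ft_force: [0.0, -0.8, -0.2]
grip_width: -0.003
```

```bash
python3 -c "
from cell import r
print(r.observe()['joint_velocities'].round(3)); print(r.sign_off())"
```

```text
[-0.    -0.001 -0.004  0.001  0.001  0.001]
the job is handed in; nothing more can be done
None
```

The filter lever is resting in the third notch from home, and I handed the job in at about 14.5 s of the 58 s allowed.

- **To home:** With the gripper shut, I pushed the tab's far face from notch two all the way to the stop near the robot. The push reached about 15 N along the track with no further movement. A wrist picture then showed the tab at the long home mark.
- **Out three clicks:** I pushed the robot-side face out in small steps. There were three separate build-ups of about 4–5 N, each followed by the force dropping away, spaced about 16 mm apart. I stopped after the third.
- **Last check:** After I backed off and lifted, the wrist picture showed the tab centred on the third short mark. The gripper was touching nothing and the arm was still.

The finger only ever touched the tab. I did not take a final picture of the rest of the bench. The two cameras differed by about 6 mm on the track's sideways position, which did not matter for pushing the tab. No check failed.

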